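Load the painter's station tray

TASK

Load the plywood station tray for the next painter: lay the paint tube flat along the channel of the grooved insert, and stand the small pot, the middle jar and the big jar of brush water each in the round well cut for its size, upright and fully down on the well's floor. Set each thing down, do not drop it. The squat dark pot and the squat jar with the wide black cap look much alike but are not part of the set: leave both where they stand, and knock no jar over.

Things in the scene. Friction and masses are not known exactly. Their poses are not given: they have to be found in the camera images.
- tube: Half-used aluminium paint tube lying flat on the table, 34 mm wide (x), 90 mm long (y), 22 mm high in the middle, flattest at its crimped end. Pinch it across its width at its middle. Origin: under its middle, on the table; y along its length (cap at +y), z up.
- small_pot: Small round dark-red pot with a pale pink, paint-stained screw lid, 36 mm across and 53 mm tall (taller than wide), standing upright. Origin: centre of its underside; z up. Grip it round the body.
- middle_jar: Middle-sized round clear-glass jar of white paint with a light-blue screw lid, 52 mm across and 64 mm tall, standing upright. Origin: centre of its underside; z up.
- big_jar: Big round clear-glass jar of brush water with a light-green screw lid, 68 mm across and 86 mm tall, standing upright; closed. Origin: centre of its underside; z up.
- squat_pot: LOOK-ALIKE, stays where it is: squat dark-blue pot, 41 mm across and only 47 mm tall. Origin: centre of its underside; z up.
- capped_jar: LOOK-ALIKE, stays where it is: squat clear jar, 58 mm across and 56 mm tall, with a black cap as wide as the jar that takes up its upper third. Origin: centre of its underside; z up.
- insert_small: Pale wooden insert block, 103 x 103 x 30 mm, fixed in the plywood tray, in any of its four places. In its middle a round straight well 50 mm across, 22 mm deep, its floor 8 mm above the origin: the narrowest of the three wells, for the small pot. Origin: centre of its underside, 6 mm above the table; z up, x and y along the tray's sides.
- insert_middle: Pale wooden insert block, 103 x 103 x 30 mm, fixed in the plywood tray, in any of its four places. In its middle a round straight well 66 mm across, 22 mm deep, its floor 8 mm above the origin: the middle-sized of the three wells, for the middle jar. Origin: centre of its underside, 6 mm above the table; z up, x and y along the tray's sides.
- insert_big: Pale wooden insert block, 103 x 103 x 30 mm, fixed in the plywood tray, in any of its four places. In its middle a round straight well 82 mm across, 22 mm deep, its floor 8 mm above the origin: the widest of the three wells, for the big jar. Origin: centre of its underside, 6 mm above the table; z up, x and y along the tray's sides.
- insert_tube: Insert of the same size, in any of the four places (2 x 2). Straight channel along its x, 49 mm wide, open-ended, floor 14 mm above the origin, sides 16 mm high; a finger notch, 43 mm wide and 89 mm long along y with closed ends, crosses its middle, same floor. Origin, axes as the others. Tray: 224 x 224 mm, plus a 14 mm batten handle on each y end; rim 36 mm above the table.
Mind the look-alikes: they are no part of the job. Leave any green or yellow look-alike of the small_pot alone.

How it is judged:
At the end, for the whole second after the job is handed in: Pot and jars stand upright (0.12 rad) on the floor of the well of their size, within 10 mm of its centre; the tube lies flat in the channel, along it within 0.25 rad, within 16 mm of its middle; the two squat look-alikes stand within 30 mm of their starts; all released, at rest (horizontal distance between small_pot and insert_small below 0.01 m and z of small_pot in the frame of insert_small below 0.012 m and angle between each of small_pot, middle_jar, big_jar, squat_pot, capped_jar's own z axis and vertical below 0.12 rad and horizontal distance between middle_jar and insert_middle below 0.01 m and z of middle_jar in the frame of insert_middle below 0.012 m and horizontal distance between big_jar and insert_big below 0.01 m and z of big_jar in the frame of insert_big below 0.012 m and horizontal distance between tube and insert_tube below 0.016 m and z of tube in the frame of insert_tube below 0.018 m and angle between tube's own z axis and vertical below 0.15 rad and angle between the y axis of tube and the x axis of insert_tube, either way round below 0.25 rad and distance of each of squat_pot, capped_jar from where it was at the start of the episode below 0.03 m and linear speed of each of small_pot, middle_jar, big_jar, tube, squat_pot, capped_jar below 0.02 m/s); the robot touches nothing.
It fails at once if a jar or pot is knocked over (angle between any of small_pot, middle_jar, big_jar, squat_pot, capped_jar's own z axis and vertical above 0.6 rad).
It fails at once if one of the two squat look-alikes is carried or shoved away from its place (distance of any of squat_pot, capped_jar from where it was at the start of the episode above 0.04 m).
It fails at once if the tube, the pot or a jar is dropped (falls more than about 12 mm) ((linear speed of tube above 0.5 m/s and contact force between tube and the fingers below 0.05 N) or (linear speed of small_pot above 0.5 m/s and contact force between small_pot and the fingers below 0.05 N) or (linear speed of middle_jar above 0.5 m/s and contact force between middle_jar and the fingers below 0.05 N) or (linear speed of big_jar above 0.5 m/s and contact force between big_jar and the fingers below 0.05 N)).
It also fails if it takes over 112 s, if anything falls off the work surface, if the arm or the gripper's body presses on something with over 40 N, if the wrist force passes 120 N, or if a joint passes its speed limit or range.

ROBOT

A 6-joint arm with a two-finger parallel gripper is mounted at the origin on a cart in front of the work surface, level with it; the furniture and walls round the work are solid. World frame = base frame: x ahead of the robot, y to its left, z up, the work surface at z = 0. Lengths are in m, angles in rad, forces in N, time in s.
With the tool pointing down it reaches from about 0.25 to 0.775 m from the base axis. Payload 4 kg.
Tool frame: the origin (TCP) lies midway between the tips of the shut fingers; the grasp point (between the pads) lies 19 mm behind it; z points along the fingers, y is the direction in which the jaws open and shut (so a half turn about z gives the same grasp; the last joint's range is limited). The gripper opens to 94 mm and grips with 3 to 60 N. Pads are 16 mm wide; open, the fingers measure 119 mm over their backs; the gripper's body (75 mm by 177 mm) begins 78 mm behind the grasp point.
Start: joints at [1.106, 0.087, 1.371, -0, 1.684, -0.103], TCP at [0.195, 0.514, 0.206] pointing down, gripper open.
Joint ranges: [-3.1, 3.1], [-0.76, 2.03], [0.27, 2.55], [-1.08, 4.22], [0.17, 2.65], [-2.57, 2.57]. Speed limits (rad/s): [2.79, 2.79, 3.14, 3.14, 3.14, 3.14].

INTERFACE

Orientations are given as [roll, pitch, yaw] about the fixed x, y, z axes, in that order (R = Rz(yaw) Ry(pitch) Rx(roll)).
In Python, from bench import robot, cams gives the robot as it stands.
- The arm moves only by the tool step_arm, never from a script. Its argument "plan" is a list that holds one entry, the list of rows, each a list of 5 numbers: the shift along the world's x, y, z in mm, then the turn about the world's z in rad, then the opening in per cent of the stroke, from 0 (shut) to 100 (fully open). In form: [[[tx, ty, tz, turn, fingers], ...]]. A call has 1 to 8 rows; each row is the pose to reach, as a shift and turn from the pose commanded when the call began; what a row does not reach only later rows make up. A row lasts 1/12 s, in which the tool goes at most 41.7 mm and 7.16 degrees, less where a joint would pass 70% of its speed; a pose out of reach is approached as far as the arm can. A call with a gripper value outside its range is refused whole. The fingers move at their own pace and stop on an object; the grip force is fixed at half the most. Time passes only in rows, so rows that repeat a pose let the fingers close. It gives the time, the measured TCP pose, the force and the opening at its end, in the units of the state.
- robot.get_obs(): the state, without advancing time (a new reading comes with each control period).
- cams.snapshot(name): name is "side" or "top" or "wrist"; returns a dict with "frame" (384x512x3 uint8, red, green, blue), "camera_matrix" (3x3 intrinsics, pixels), "k1" (the pictures are not rectified: a ray, as slopes to the right and down, at radius r is drawn at 1 + k1 r^2 times it, then the intrinsics apply), "origin" and "attitude" of the camera in the world; the wrist camera has in their place "T_tool_cam" (4x4, takes a point from camera to tool coordinates, whose origin is the TCP and whose axes are the flange's). Camera axes: x right, y down, z forward; pixel columns grow to the right and rows downward; lengths in m; the calibration is good to about 2 mm. A picture is of the moment at which its call begins: read the wrist's pose just before it. There is no depth.
- robot.close_job(): hands the job in, once; it reports no verdict.
The state is a dict: "time": time; "joint_positions": joint angles; "qvel": joint speeds; "joint_torque": joint torques, N m; "tool_pos": TCP position; "ee_rot": TCP orientation; "wrist_force": force on the tool from outside, world axes, zero at the start; "wrist_torque": the same for the moment, N m; "width": finger opening in m.
Only numpy, scipy, OpenCV 4.12 (cv2) and the standard library are available. Lean on these libraries where they do the work, as an engineer would, in place of code of your own. Each camera call takes 0.05 s, during which the arm holds its last target. There are 200 camera calls.

## Working session

There is one attempt and no reset: what is moved stays moved. The work goes in short steps, Python scripts to look and compute and a tool call to move; the robot and the scene stay as the last step left them, time stands still between calls to the robot, and variables do not carry over. Pictures are saved under pics/ and viewed, about 12 in all and at most 16, crops included, and the job is handed in when it is done.

Besides the shell and the picture viewer there is one more tool, called after ">>>" by a JSON object that holds its "method" and its "body", one argument or row to a line. step_arm: Moves the arm, as the interface text tells. Its arguments: {"type":"object","properties":{"plan":{"type":"array"}},"required":["plan"]}

```bash
ls; mkdir -p pics; cat > h.py <<'E'
import numpy as np, cv2, json
from bench import robot, cams
from scipy.spatial.transform import Rotation as R
def snap(n,save=None):
    o=robot.get_obs(); s=cams.snapshot(n)
    if n=="wrist":
        T=np.eye(4); T[:3,:3]=rot(o['ee_rot']); T[:3,3]=o['tool_pos']; T=T@np.array(s['T_tool_cam'])
    else:
        T=np.eye(4); T[:3,:3]=rot(s['attitude']); T[:3,3]=s['origin']
    s['T']=T
    if save: cv2.imwrite('pics/'+save,cv2.cvtColor(s['frame'],cv2.COLOR_RGB2BGR)); np.savez('pics/'+save[:-4],T=T,K=s['camera_matrix'],k1=s['k1'],f=s['frame'])
    return s
def rot(a):
    a=np.array(a)
    if a.shape==(3,3): return a
    return R.from_euler('xyz',a).as_matrix() if a.size==3 else R.from_quat(a).as_matrix()
def load(n): 
    d=np.load('pics/'+n+'.npz'); return d
def px2w(d,u,v,z):
    K=np.array(d['K']);k=float(d['k1']);T=d['T']
    p=np.array([(u-K[0,2])/K[0,0],(v-K[1,2])/K[1,1]]);q=p.copy()
    for _ in range(20): q=p/(1+k*(q@q))
    r=T[:3,:3]@np.array([q[0],q[1],1]); o=T[:3,3]
    return o+r*(z-o[2])/r[2]
def w2px(d,P):
    K=np.array(d['K']);k=float(d['k1']);T=d['T']
    c=(np.asarray(P,float)-T[:3,3])@T[:3,:3]; s=c[...,:2]/c[...,2:]
    s=s*(1+k*(s**2).sum(-1,keepdims=True))
    return s*[K[0,0],K[1,1]]+[K[0,2],K[1,2]]
E
python3 - <<'E'
from h import *
print(robot.get_obs())
a=snap('top','top0.png');print(a['camera_matrix'],a['k1'],a['origin'],a['attitude'])
b=snap('side','side0.png');w=snap('wrist','w0.png');print(b['origin'],b['attitude'],w['T'])
cv2.imwrite('pics/top0b.png',cv2.resize(cv2.imread('pics/top0.png'),(800,600),interpolation=cv2.INTER_CUBIC))
E
```

```text
pics
{'time': 0.0, 'joint_positions': array([ 1.10591076e+00,  8.79669717e-02,  1.37223152e+00,  1.72594783e-05,
        1.68357471e+00, -1.03042492e-01]), 'qvel': array([ 7.62958963e-04,  2.02742980e-04, -9.70762549e-05, -1.31799258e-03,
       -9.25052887e-04, -1.19012755e-03]), 'joint_torque': array([-5.72494355e-04, -3.40186393e+01, -3.02427542e+01,  7.18472991e-02,
        3.32072668e-02, -1.60323107e-04]), 'tool_pos': array([0.19442766, 0.5139172 , 0.20430915]), 'ee_rot': array([-3.13942543e+00, -2.41355058e-04,  2.77975124e+00]), 'wrist_force': array([ 0.61140498, -0.20741046,  0.09223589]), 'wrist_torque': array([-0.03809704,  0.00157722,  0.04935799]), 'width': 0.09376518765649165}
[[414.6685978    0.         257.56543611]
 [  0.         414.6685978  189.28879151]
 [  0.           0.           1.        ]] 0.0024791600523391003 [ 0.26409305 -0.01806288  1.23549364] [-2.98358315 -0.00625424 -1.56228117]
[0.46275623 1.36956512 0.65317327] [-1.99262013 -0.0106718  -3.12844366] [[ 0.35369851  0.90641111  0.23090313  0.12893309]
 [ 0.93535851 -0.3423948  -0.08871453  0.53928442]
 [-0.00135181  0.24735541 -0.96892387  0.38343028]
 [ 0.          0.          0.          1.        ]]
```

View pics/top0b.png

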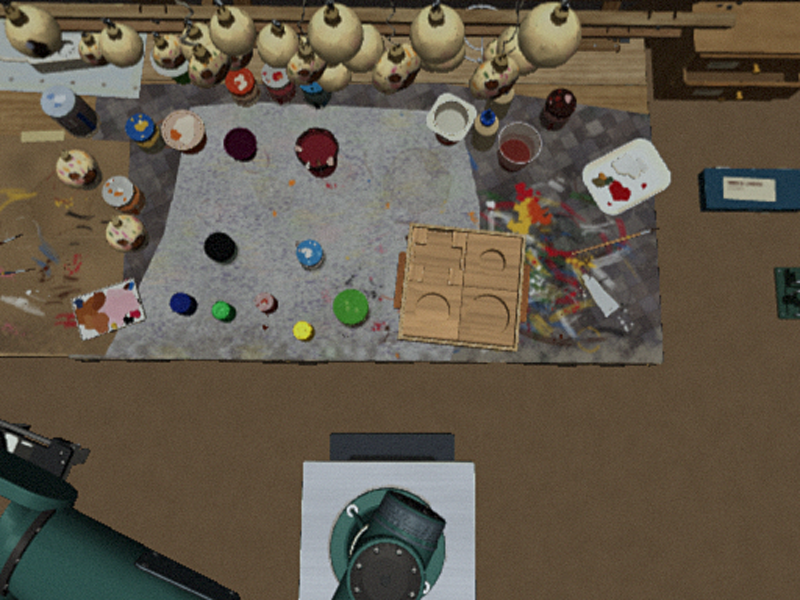

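View pics/side0.png

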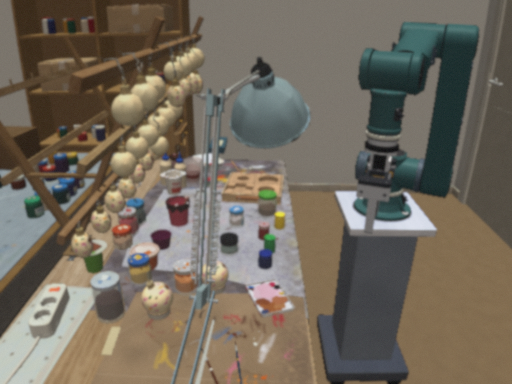

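The top view (800x600) shows a black cap at (220,247), which is capped_jar, and dark blue at (182,303), which is squat_pot. Pale pink at (265,302) is small_pot; green (222,310) and yellow (303,330) are its decoys. The blue lid at (310,253) is middle_jar, the large green one at (350,307) is big_jar, and the tube is at about (602,295). The tray is around (463,288). I'll confirm in an enlarged crop.

```bash
python3 - <<'E'
from h import *
d=load('top0'); f=cv2.cvtColor(d['f'],cv2.COLOR_RGB2BGR)
c=f[135:235,95:425]; # x 2.4
cv2.imwrite('pics/c1.png',np.vstack([cv2.resize(f[140:230,100:260],(800,450),interpolation=cv2.INTER_CUBIC)]))
cv2.imwrite('pics/c2.png',cv2.resize(f[138:228,248:418],(800,424),interpolation=cv2.INTER_CUBIC))
s=512/800
for n,u,v,z in [('capped',220,247,.056),('squat',182,303,.047),('green',222,310,.05),('small',265,302,.053),('yellow',303,330,.05),('big',350,307,.086),('mid',310,253,.064),('tube',602,295,.015),('tray',463,288,.036)]:
    print(n,px2w(d,u*s,v*s,z).round(3))
E
```

```text
capped [0.541 0.317 0.056]
squat [0.436 0.384 0.047]
green [0.423 0.308 0.05 ]
small [0.439 0.229 0.053]
yellow [0.388 0.158 0.05 ]
big [0.426 0.07  0.086]
mid [0.529 0.148 0.064]
tube [ 0.464 -0.405  0.015]
tray [ 0.471 -0.138  0.036]
```

View pics/c1.png

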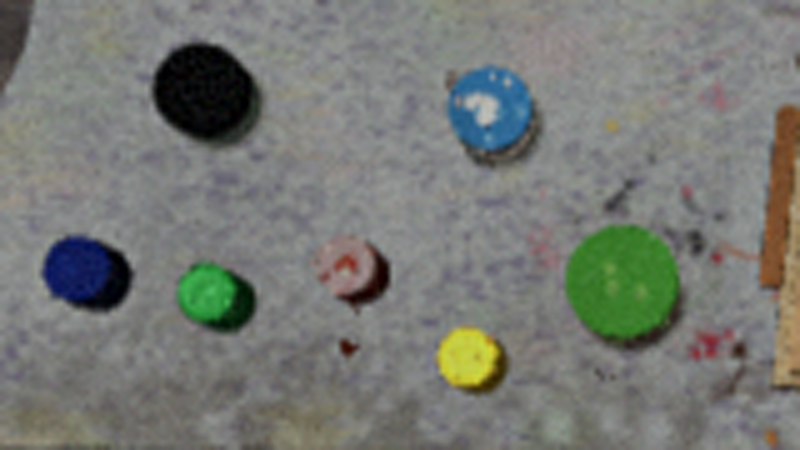

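View pics/c2.png

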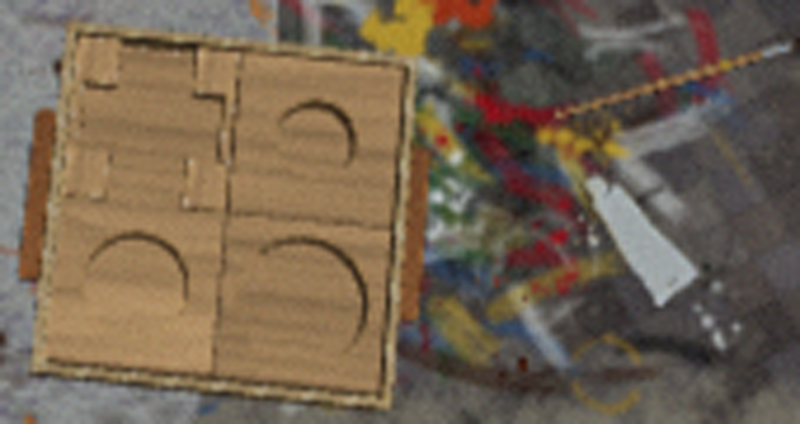

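The crops confirm the identities: the pot with the pale pink, stained lid on dark red is at (345,265) in c1. The tube insert is at upper left of the tray, with its channel running vertically in the image (about world x). The small well is upper right, the middle one lower left and the big one lower right. Now the precise numbers.

```bash
python3 - <<'E'
from h import *
d=load('top0')
f=d['f']; hsv=cv2.cvtColor(f,cv2.COLOR_RGB2HSV)
def seg(n,u,v,lo,hi,z,r=16):
    m=cv2.inRange(hsv,np.array(lo),np.array(hi)); k=np.zeros_like(m); cv2.circle(k,(int(u),int(v)),r,255,-1); m&=k
    ys,xs=np.nonzero(m); c=(xs.min()+xs.max())/2,(ys.min()+ys.max())/2
    mm=np.array([xs.mean(),ys.mean()])
    print(n,len(xs),mm.round(1),px2w(d,*mm,z).round(4),'box',px2w(d,*c,z).round(4)); return m
seg('small',169,193,(0,25,110),(12,140,255),.053,9)
seg('small2',169,193,(165,25,110),(180,140,255),.053,9)
seg('mid',198,161.5,(95,90,60),(115,255,255),.064,13)
seg('big',224,196.5,(45,120,60),(75,255,255),.086,18)
print(hsv[193,166:173].tolist())
m=seg('tube',384,190,(60,0,140),(130,50,255),.012,22)
pts=np.array([[x,y] for y,x in zip(*np.nonzero(m))],np.float32)
print(cv2.minAreaRect(pts))
W=np.array([px2w(d,x,y,.012)[:2] for x,y in pts],np.float32); (cx,cy),sz,a=cv2.minAreaRect(W*1000); print(cx,cy,sz,a)
mu=W.mean(0);e,V=np.linalg.eigh(np.cov((W-mu).T)); print('axis',V[:,1],np.degrees(np.arctan2(V[1,1],V[0,1])))
c=np.array([px2w(d,248+u/4.706,138+v/4.706,.036)[:2] for u,v in [(72,25),(413,58),(388,408),(33,372)]])
print(c.round(4),c.mean(0)); e=np.roll(c,-1,0)-c; print(np.linalg.norm(e,axis=1),np.degrees(np.arctan2(e[:,1],e[:,0])))
E
```

```text
small 85 [168.3 192.1] [0.442  0.2331 0.053 ] box [0.4408 0.234  0.053 ]
small2 17 [168.2 193.1] [0.439  0.2334 0.053 ] box [0.4422 0.2326 0.053 ]
mid 181 [197.9 161.3] [0.5309 0.1492 0.064 ] box [0.5319 0.149  0.064 ]
big 397 [224.1 196.1] [0.4272 0.0699 0.086 ] box [0.4274 0.0701 0.086 ]
[[2, 59, 139], [4, 145, 132], [6, 116, 141], [8, 96, 144], [3, 160, 132], [2, 81, 133], [3, 34, 149]]
tube 225 [384.7 189.2] [ 0.4629 -0.4045  0.012 ] box [ 0.4621 -0.4084  0.012 ]
((387.6815185546875, 190.0828094482422), (37.829322814941406, 13.727095603942871), 61.38954162597656)
460.53509521484375 -413.412353515625 (111.22173309326172, 42.203067779541016) 26.748132705688477
axis [-0.85037295 -0.52618043] -148.25225641630263
[[ 0.5943 -0.0399]
 [ 0.5749 -0.2557]
 [ 0.3536 -0.2356]
 [ 0.3737 -0.0172]] [ 0.47413199 -0.13711307]
[0.21672632 0.22229112 0.21934749 0.22168125] [-95.11491319 174.82023179  84.72096023  -5.85720099]
```

>>> {"method": "step_arm", "body": {
  "plan": [
    [[85, -210, 50, -0.9, 100], [85, -210, 50, -0.9, 100], [85, -210, 50, -0.9, 100], [85, -210, 50, -0.9, 100], [85, -210, 50, -0.9, 100], [85, -210, 50, -0.9, 100], [85, -210, 50, -0.9, 100], [85, -210, 50, -0.9, 100]]
  ]
}}

```text
time: 0.82
tool_pos: [0.2804, 0.3031, 0.2561]
ee_rot: [3.14, -0.001, 1.872]
wrist_force: [-0.2, 1.0, 0.6]
width: 0.094
```

>>> {"method": "step_arm", "body": {
  "plan": [
    [[85, -215, 0, -0.9, 100], [85, -215, 0, -0.9, 100], [85, -215, 0, -0.9, 100], [85, -215, 0, -0.9, 100], [85, -215, 0, -0.9, 100], [85, -215, 0, -0.9, 100], [85, -215, 0, -0.9, 100], [85, -215, 0, -0.9, 100]]
  ]
}}

```text
time: 1.48
tool_pos: [0.3649, 0.0878, 0.2551]
ee_rot: [-3.141, 0.001, 0.971]
wrist_force: [0.9, 0.8, 0.5]
width: 0.094
```

>>> {"method": "step_arm", "body": {
  "plan": [
    [[85, -215, 0, -0.43, 100], [85, -215, 0, -0.43, 100], [85, -215, 0, -0.43, 100], [85, -215, 0, -0.43, 100], [85, -215, 0, -0.43, 100], [85, -215, 0, -0.43, 100], [85, -215, 0, -0.43, 100], [85, -215, 0, -0.43, 100]]
  ]
}}

```text
time: 2.15
tool_pos: [0.4495, -0.1263, 0.2546]
ee_rot: [-3.139, 0.001, 0.547]
wrist_force: [-0.1, 0.4, -0.3]
width: 0.0942
```

```bash
python3 - <<'E'
from h import *
o=robot.get_obs();print(o['time'],o['tool_pos'],o['ee_rot'],o['wrist_force'])
snap('wrist','w1.png')
cv2.imwrite('pics/w1b.png',cv2.resize(cv2.imread('pics/w1.png'),(800,600),interpolation=cv2.INTER_CUBIC))
E
```

```text
2.15 [ 0.44945743 -0.12633662  0.25459271] [-3.13947591e+00  1.10445658e-03  5.47398502e-01] [-0.11868097  0.38480832 -0.34197821]
```

View pics/w1b.png

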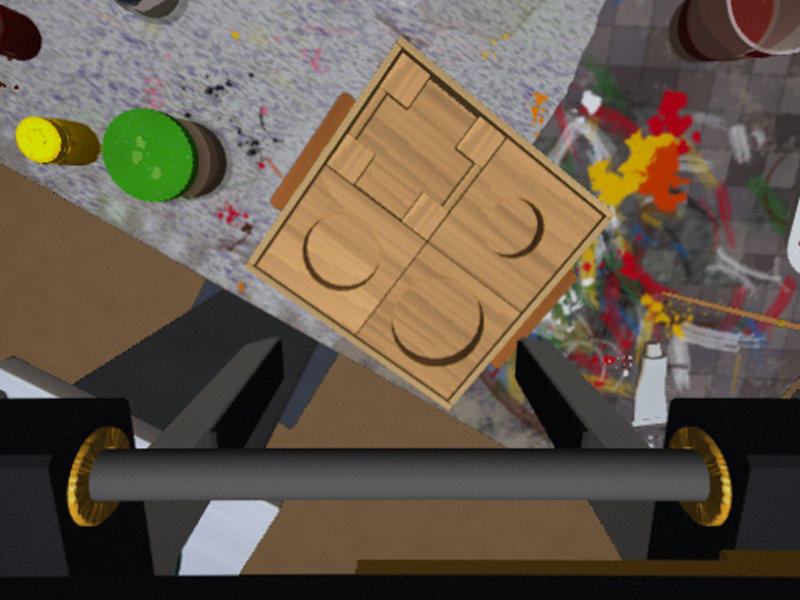

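The wrist view (800x600) shows the tray corners at (401,38), (609,213), (450,409) and (249,265), with the seam crossing at (427,241). The tube lies at (650,385), cap up.

```bash
cat > tray.py <<'E'
from h import *
d=load('w1')
s=.64
c=np.array([px2w(d,u*s,v*s,.036)[:2] for u,v in [(401,38),(609,213),(450,409),(249,265)]])
e=np.roll(c,-1,0)-c; print(c.mean(0),np.linalg.norm(e,axis=1),np.degrees(np.arctan2(e[:,1],e[:,0])))
print('seam',px2w(d,427*s,241*s,.036))
# arcs lines on rim: fit circles
for n,P in {'mid':[(304,240),(312,268),(343,290),(378,273)],'big':[(392,310),(400,345),(437,366),(475,340),(483,312)],'small':[(525,200),(543,228),(525,254),(512,257)]}.items():
    W=np.array([px2w(d,u*s,v*s,.036)[:2] for u,v in P]); A=np.c_[2*W,np.ones(len(W))]; x=np.linalg.lstsq(A,(W**2).sum(1),rcond=None)[0]; print(n,x[:2],np.sqrt(x[2]+x[:2]@x[:2]))
print('tube cap,crimp',px2w(d,653*s,345*s,.012),px2w(d,650*s,424*s,.006))
E
python3 tray.py
```

```text
[ 0.47947406 -0.13661661] [0.21631144 0.21852055 0.22047314 0.21723328] [-95.8953507  175.97479924  83.79507848  -5.1112382 ]
seam [ 0.47910624 -0.13679028  0.036     ]
mid [ 0.43739614 -0.08156444] 0.034630351005008296
big [ 0.42366966 -0.18183455] 0.04020019502767356
small [ 0.52589786 -0.19291541] 0.02430737158107855
tube cap,crimp [ 0.50472416 -0.37297768  0.012     ] [ 0.43768021 -0.42695511  0.006     ]
```

>>> {"method": "step_arm", "body": {
  "plan": [
    [[20, -275, -90, 0, 70], [20, -275, -90, 0, 70], [20, -275, -90, 0, 70], [20, -275, -90, 0, 70], [20, -275, -90, 0, 70], [20, -275, -90, 0, 70], [20, -275, -90, 0, 70], [20, -275, -90, 0, 70]]
  ]
}}

```text
time: 2.87
tool_pos: [0.4682, -0.4037, 0.1603]
ee_rot: [-3.137, 0.003, 0.546]
wrist_force: [-0.1, 1.3, -1.8]
width: 0.0659
```

```bash
python3 - <<'E'
from h import *
d1=load('w1');print('big wrist',px2w(d1,148*.64,155*.64,.086),'yel',px2w(d1,38*.64,139*.64,.05))
o=robot.get_obs();print(o['time'],o['tool_pos'],o['ee_rot'],o['width'])
d=snap('wrist','w2.png')
d=load('w2'); 
cv2.imwrite('pics/w2b.png',cv2.resize(cv2.imread('pics/w2.png'),(800,600),interpolation=cv2.INTER_CUBIC))
E
```

```text
big wrist [0.43215852 0.06841776 0.086     ] yel [0.39090892 0.16072752 0.05      ]
2.8667 [ 0.46819044 -0.40368365  0.16031888] [-3.13652171  0.00347111  0.54641447] 0.06588895391566962
```

View pics/w2b.png

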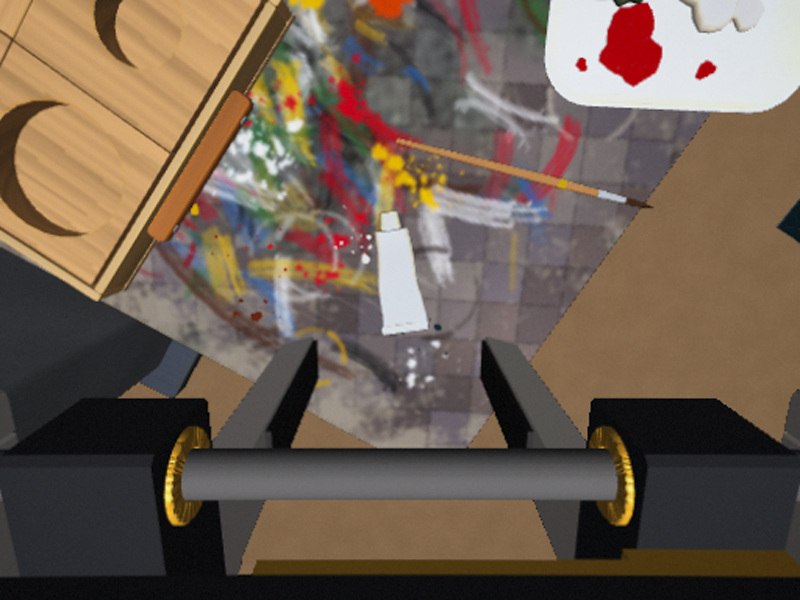

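The tube's cap end is at (390,213) and the middle of its crimped end at (405,330); the tip between the fingers is about (400,345).

```bash
python3 - <<'E'
from h import *
d=load('w2'); s=.64
a=px2w(d,390*s,213*s,.011)[:2]; b=px2w(d,405*s,330*s,.004)[:2]
v=a-b; print(a,b,(a+b)/2,np.linalg.norm(v),np.degrees(np.arctan2(v[1],v[0])))
o=robot.get_obs(); print('tcp px',w2px(d,np.array([o['tool_pos']]))/s)
E
```

```text
[ 0.50602219 -0.37390907] [ 0.43766746 -0.42793899] [ 0.47184483 -0.40092403] 0.0871297973752397 38.3240494625579
tcp px [[391.37368425 357.96189562]]
```

>>> {"method": "step_arm", "body": {
  "plan": [
    [[2, 4, -60, 0.12, 70], [2, 4, -90, 0.12, 70], [2, 4, -110, 0.12, 70], [2, 4, -125, 0.12, 70], [2, 4, -135, 0.12, 70], [2, 4, -135, 0.12, 70], [2, 4, -135, 0.12, 70]]
  ]
}}

```text
time: 3.5
tool_pos: [0.4727, -0.3956, 0.032]
ee_rot: [3.14, -0.0, 0.672]
wrist_force: [-0.5, 0.7, 0.3]
width: 0.066
```

```bash
python3 - <<'E'
from h import *
o=robot.get_obs();print(o['time'],o['tool_pos'],o['ee_rot'],o['width'])
d=snap('wrist','w3.png')
cv2.imwrite('pics/w3b.png',cv2.imread('pics/w3.png'))
E
```

```text
3.5 [ 0.47270163 -0.3956066   0.03204026] [ 3.13985160e+00 -4.86922091e-04  6.71600141e-01] 0.06600150754467203
```

View pics/w3b.png

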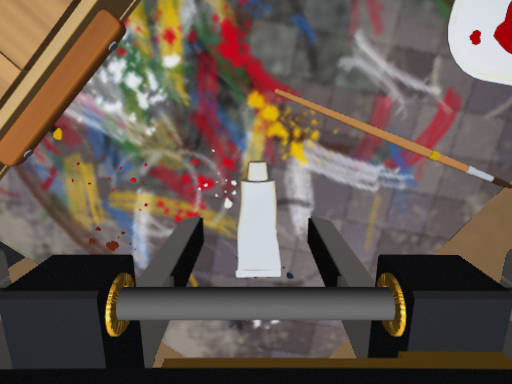

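```bash
python3 - <<'E'
from h import *
d=load('w3')
a=px2w(d,257.5,161,.011)[:2]; b=px2w(d,258,274,.004)[:2]
v=a-b; print(a,b,(a+b)/2,np.linalg.norm(v),np.degrees(np.arctan2(v[1],v[0])))
E
```

```text
[ 0.50650169 -0.37193107] [ 0.43859921 -0.42672601] [ 0.47255045 -0.39932854] 0.087253841777831 38.902322740755636
```

>>> {"method": "step_arm", "body": {
  "plan": [
    [[-2, -1, -15, 0.01, 70], [-2, -1, -24, 0.01, 70], [-2, -1, -27, 0.01, 70], [-2, -1, -27, 0.01, 20], [-2, -1, -27, 0.01, 20], [-2, -1, -27, 0.01, 20], [-2, -1, -27, 0.01, 20], [-2, -1, -27, 0.01, 20]]
  ]
}}

```text
time: 4.22
tool_pos: [0.47, -0.3979, 0.0041]
ee_rot: [3.14, -0.0, 0.68]
wrist_force: [0.5, -0.4, -0.2]
width: 0.0361
```

>>> {"method": "step_arm", "body": {
  "plan": [
    [[0, 0, 0, 0, 20], [0, 0, 0, 0, 20], [0, 0, 8, 0, 20], [0, 0, 25, 0, 20], [0, 0, 50, 0, 20], [0, 0, 80, 0, 20], [0, 0, 100, 0, 20], [0, 0, 100, 0, 20]]
  ]
}}

```text
time: 4.88
tool_pos: [0.4722, -0.4, 0.1105]
ee_rot: [3.13, -0.001, 0.68]
wrist_force: [0.1, -0.1, -0.3]
width: 0.0274
```

>>> {"method": "step_arm", "body": {
  "plan": [
    [[10, 40, 0, -0.1, 20], [20, 80, 0, -0.22, 20], [30, 120, 0, -0.34, 20], [38, 160, 0, -0.46, 20], [46, 200, 0, -0.58, 20], [54, 240, 0, -0.68, 20], [60, 275, 0, -0.77, 20], [64, 308, 0, -0.77, 20]]
  ]
}}

```text
time: 5.55
tool_pos: [0.5332, -0.0869, 0.1026]
ee_rot: [-3.141, 0.001, -0.092]
wrist_force: [0.3, -0.2, -1.5]
width: 0.027
```

>>> {"method": "step_arm", "body": {
  "plan": [
    [[0, 0, 0, 0, 20], [0, 0, 0, 0, 20], [0, 0, 0, 0, 20]]
  ]
}}

```text
time: 5.8
tool_pos: [0.5332, -0.0898, 0.1028]
ee_rot: [3.141, 0.001, -0.09]
wrist_force: [0.0, -0.2, -0.4]
width: 0.0275
```

```bash
python3 - <<'E'
from h import *
o=robot.get_obs();print(o['time'],o['tool_pos'],o['ee_rot'],o['width'])
d=snap('wrist','w4.png')
cv2.imwrite('pics/w4b.png',cv2.resize(cv2.imread('pics/w4.png'),(800,600),interpolation=cv2.INTER_CUBIC))
E
```

```text
5.8 [ 0.53321327 -0.08982237  0.10282988] [ 3.14095730e+00  1.26283378e-03 -8.96541912e-02] 0.027538279791498272
```

View pics/w4b.png

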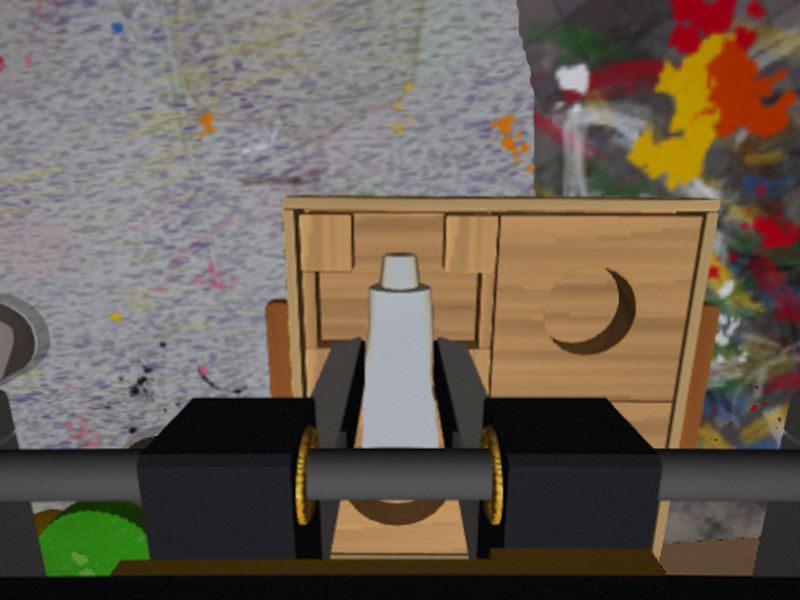

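```bash
python3 - <<'E'
from h import *
d=load('w4'); s=.64
g=lambda u,v,z=.036: px2w(d,u*s,v*s,z)[:2].round(4)
print('blocks near edge',g(353,271),g(444,271),'rear block front',g(330,346),'far insert edge L,R',g(299,213),g(497,215),'seam',g(490,402), 'corners', g(284,199),g(719,201))
print('small well L R bot', g(545,310),g(635,310),g(590,354),g(590,265))
o=robot.get_obs();print(w2px(d,np.array([o['tool_pos']]))/s, 'cap',px2w(d,400*s,255*s,.11),'crimp?')
E
```

```text
blocks near edge [ 0.5594 -0.0681] [ 0.5551 -0.116 ] rear block front [ 0.5189 -0.0508] far insert edge L,R [ 0.5919 -0.044 ] [ 0.5819 -0.1449] seam [ 0.4774 -0.137 ] corners [ 0.5996 -0.0374] [ 0.5786 -0.257 ]
small well L R bot [ 0.5289 -0.1688] [ 0.5246 -0.2168] [ 0.5014 -0.193 ] [ 0.5515 -0.1926]
[[399.98206272 361.48271378]] cap [ 0.5775961 -0.094381   0.11     ] crimp?
```

>>> {"method": "step_arm", "body": {
  "plan": [
    [[3, 0, -20, 0, 20], [3, 0, -45, 0, 20], [3, 0, -60, 0, 20], [3, 0, -68, 0, 20], [3, 0, -73, 0, 20], [3, 0, -77, 0, 20], [3, 0, -78, 0, 20], [3, 0, -78, 0, 20]]
  ]
}}

```text
time: 6.52
tool_pos: [0.5372, -0.0901, 0.0262]
ee_rot: [3.141, -0.001, -0.091]
wrist_force: [-0.5, 0.3, -1.1]
width: 0.0273
```

>>> {"method": "step_arm", "body": {
  "plan": [
    [[0, 0, 0, 0, 20], [0, 0, 0, 0, 36], [0, 0, 0, 0, 42], [0, 0, 0, 0, 48], [0, 0, 0, 0, 50], [0, 0, 0, 0, 50]]
  ]
}}

```text
time: 7.02
tool_pos: [0.5368, -0.0896, 0.0257]
ee_rot: [3.141, -0.0, -0.09]
wrist_force: [0.1, -0.5, 0.4]
width: 0.047
```

>>> {"method": "step_arm", "body": {
  "plan": [
    [[0, 0, 5, 0, 50], [0, 0, 15, 0, 50], [0, 0, 40, 0, 50], [0, 0, 80, 0, 50], [0, 0, 120, 0, 50], [0, 0, 150, 0, 50], [0, 0, 150, 0, 100], [0, 0, 150, 0, 100]]
  ]
}}

```text
time: 7.68
tool_pos: [0.5384, -0.0901, 0.1796]
ee_rot: [3.14, -0.007, -0.09]
wrist_force: [0.1, 0.0, -0.1]
width: 0.057
```

```bash
python3 - <<'E'
from h import *
o=robot.get_obs();print(o['time'],o['tool_pos'],o['ee_rot'],o['width'])
d=snap('wrist','w5.png')
cv2.imwrite('pics/w5b.png',cv2.resize(cv2.imread('pics/w5.png'),(800,600),interpolation=cv2.INTER_CUBIC))
E
```

```text
7.6833 [ 0.53836349 -0.09005218  0.17958496] [ 3.14016275 -0.007269   -0.09015191] 0.05700164283943259
```

View pics/w5b.png

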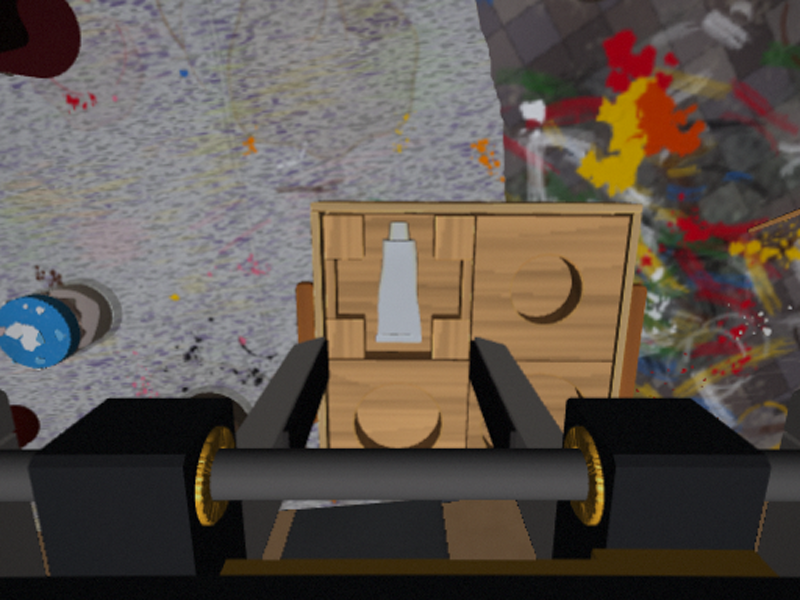

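The tube lies flat in its channel, centred at (400,285). The middle jar's lid is visible at (37,332). Next is the small pot.

>>> {"method": "step_arm", "body": {
  "plan": [
    [[-106, 322, 0, 0, 62], [-106, 322, 0, 0, 62], [-106, 322, 0, 0, 62], [-106, 322, 0, 0, 62], [-106, 322, 0, 0, 62], [-106, 322, 0, 0, 62], [-106, 322, 0, 0, 62], [-106, 322, 0, 0, 62]]
  ]
}}

```text
time: 8.4
tool_pos: [0.4302, 0.2283, 0.1734]
ee_rot: [3.14, 0.003, -0.09]
wrist_force: [-0.2, 0.4, -1.1]
width: 0.0583
```

>>> {"method": "step_arm", "body": {
  "plan": [
    [[0, 0, 0, 0, 62], [0, 0, 0, 0, 62], [0, 0, 0, 0, 62], [0, 0, 0, 0, 62]]
  ]
}}

```text
time: 8.73
tool_pos: [0.4324, 0.2257, 0.1744]
ee_rot: [3.14, 0.002, -0.092]
wrist_force: [-0.5, -0.3, -0.7]
width: 0.0582
```

```bash
python3 - <<'E'
from h import *
o=robot.get_obs();print(o['time'],o['tool_pos'],o['ee_rot'],o['width'])
d=snap('wrist','w6.png')
cv2.imwrite('pics/w6b.png',cv2.resize(cv2.imread('pics/w6.png'),(800,600),interpolation=cv2.INTER_CUBIC))
E
```

```text
8.7333 [0.4324229  0.22573675 0.17444002] [ 3.14004614e+00  1.67815005e-03 -9.18374531e-02] 0.05819779646939935
```

View pics/w6b.png

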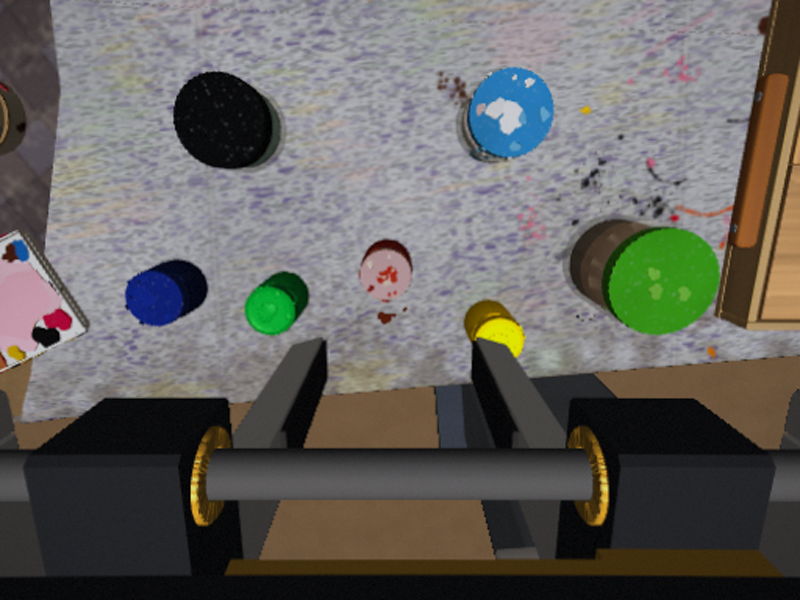

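Lid centres here: small pot (386,271), middle jar (511,112), big jar (663,279), yellow (498,337), green (271,309). The pink lid over a dark-red body is the one to take.

```bash
python3 - <<'E'
from h import *
d=load('w6'); s=.64
for n,u,v,z in [('small',386,271,.053),('mid',511,112,.064),('big',663,279,.086),('yel',498,337,.053),('gr',271,309,.053),('squat',155,297,.047),('cap',224,120,.056)]:
    print(n,px2w(d,u*s,v*s,z).round(4))
g=lambda u,v,z: px2w(d,u*s,v*s,z)[:2]
print('big diam',np.linalg.norm(g(608,279,.086)-g(719,279,.086)),'mid',np.linalg.norm(g(469,112,.064)-g(554,112,.064)),'small',np.linalg.norm(g(360,271,.053)-g(412,271,.053)))
E
```

```text
small [0.4465 0.2324 0.053 ]
mid [0.5343 0.1515 0.064 ]
big [0.4336 0.0726 0.086 ]
yel [0.3949 0.1622 0.053 ]
gr [0.4281 0.3103 0.053 ]
squat [0.4419 0.3874 0.047 ]
cap [0.546  0.3185 0.056 ]
big diam 0.06342929247288526 mid 0.04863141836390562 small 0.03357977915329467
```

>>> {"method": "step_arm", "body": {
  "plan": [
    [[14, 7, -30, 0, 62], [14, 7, -65, 0, 62], [14, 7, -95, 0, 62], [14, 7, -120, 0, 62], [14, 7, -138, 0, 62], [14, 7, -148, 0, 62], [14, 7, -149, 0, 62], [14, 7, -149, 0, 62]]
  ]
}}

```text
time: 9.45
tool_pos: [0.4469, 0.2332, 0.0265]
ee_rot: [3.141, 0.0, -0.092]
wrist_force: [-1.3, 0.0, 0.2]
width: 0.0581
```

>>> {"method": "step_arm", "body": {
  "plan": [
    [[0, 0, 0, 0, 25], [0, 0, 0, 0, 25], [0, 0, 0, 0, 25], [0, 0, 0, 0, 25], [0, 0, 0, 0, 25], [0, 0, 0, 0, 25], [0, 0, 0, 0, 25]]
  ]
}}

```text
time: 10.03
tool_pos: [0.4473, 0.2342, 0.0278]
ee_rot: [-3.141, -0.002, -0.09]
wrist_force: [0.6, -1.4, 5.9]
width: 0.0359
```

>>> {"method": "step_arm", "body": {
  "plan": [
    [[0, 0, 5, 0, 25], [0, 0, 15, 0, 25], [0, 0, 35, 0, 25], [0, 0, 65, 0, 25], [0, 0, 95, 0, 25], [0, 0, 125, 0, 25], [0, 0, 142, 0, 25], [0, 0, 148, 0, 25]]
  ]
}}

```text
time: 10.7
tool_pos: [0.4481, 0.2348, 0.179]
ee_rot: [-3.138, -0.006, -0.09]
wrist_force: [1.3, -0.3, -0.9]
width: 0.0353
```

>>> {"method": "step_arm", "body": {
  "plan": [
    [[5, -20, 0, 0, 25], [11, -55, 0, 0, 25], [17, -90, 0, 0, 25], [24, -125, 0, 0, 25], [31, -160, 0, 0, 25], [38, -195, 0, 0, 25], [44, -230, 0, 0, 25], [50, -265, 0, 0, 25]]
  ]
}}

```text
time: 11.37
tool_pos: [0.4957, -0.0324, 0.1733]
ee_rot: [-3.141, 0.002, -0.09]
wrist_force: [0.3, 0.3, -0.7]
width: 0.0356
```

>>> {"method": "step_arm", "body": {
  "plan": [
    [[7, -35, 0, 0, 25], [14, -70, 0, 0, 25], [20, -105, 0, 0, 25], [25, -130, 0, 0, 25], [28, -150, 0, 0, 25], [30, -162, 0, 0, 25], [30, -162, 0, 0, 25], [30, -162, 0, 0, 25]]
  ]
}}

```text
time: 12.03
tool_pos: [0.526, -0.1924, 0.1736]
ee_rot: [-3.14, 0.002, -0.091]
wrist_force: [-0.2, 0.7, -0.2]
width: 0.0354
```

>>> {"method": "step_arm", "body": {
  "plan": [
    [[0, 0, -20, 0, 25], [0, 0, -40, 0, 25], [0, 0, -60, 0, 25], [0, 0, -70, 0, 25], [0, 0, -75, 0, 25], [0, 0, -75, 0, 25], [0, 0, -75, 0, 25], [0, 0, -75, 0, 25]]
  ]
}}

```text
time: 12.7
tool_pos: [0.5274, -0.193, 0.1011]
ee_rot: [3.141, -0.003, -0.09]
wrist_force: [0.4, 0.7, 0.3]
width: 0.0357
```

```bash
python3 - <<'E'
from h import *
o=robot.get_obs();print(o['time'],o['tool_pos'],o['ee_rot'],o['width'])
d=snap('wrist','w7.png')
cv2.imwrite('pics/w7b.png',cv2.resize(cv2.imread('pics/w7.png'),(800,600),interpolation=cv2.INTER_CUBIC))
E
```

```text
12.7 [ 0.52737249 -0.19304943  0.10112824] [ 3.14061181e+00 -2.58442423e-03 -8.97483324e-02] 0.03573157914197248
```

View pics/w7b.png

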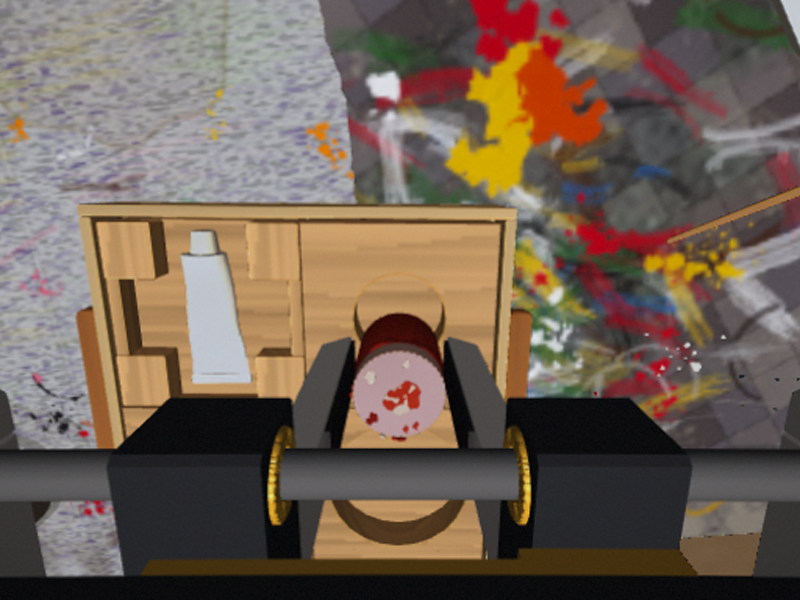

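```bash
python3 - <<'E'
from h import *
d=load('w7'); s=.64
g=lambda u,v,z: px2w(d,u*s,v*s,z)[:2].round(4)
print('lid',g(399,391,.127),'lid lat edges',g(355,391,.127),g(445,391,.127),'bot far edge',g(400,313,.074+.003),'well L R far',g(356,307,.036),g(446,307,.036),g(400,272,.036))
E
```

```text
lid [ 0.5267 -0.1932] lid lat edges [ 0.5281 -0.1778] [ 0.5253 -0.2093] bot far edge [ 0.5408 -0.195 ] well L R far [ 0.5345 -0.1709] [ 0.5302 -0.2189] [ 0.5514 -0.1961]
```

>>> {"method": "step_arm", "body": {
  "plan": [
    [[0, 0, -20, 0, 25], [0, 0, -35, 0, 25], [0, 0, -46, 0, 25], [0, 0, -53, 0, 25], [0, 0, -57, 0, 25], [0, 0, -59, 0, 25], [0, 0, -59, 0, 25], [0, 0, -59, 0, 25]]
  ]
}}

```text
time: 13.42
tool_pos: [0.5271, -0.1933, 0.0418]
ee_rot: [3.141, -0.002, -0.09]
wrist_force: [-1.6, 0.8, 3.3]
width: 0.0353
```

```bash
python3 - <<'E'
from h import *
o=robot.get_obs();print(o['time'],o['tool_pos'],o['wrist_force'],o['width'])
E
```

```text
13.4167 [ 0.52705611 -0.19326035  0.04184482] [-1.63678558  0.77190989  3.33973177] 0.035336202537974086
```

>>> {"method": "step_arm", "body": {
  "plan": [
    [[0, 0, 0, 0, 42], [0, 0, 0, 0, 48], [0, 0, 0, 0, 55], [0, 0, 0, 0, 60], [0, 0, 0, 0, 60], [0, 0, 15, 0, 60], [0, 0, 45, 0, 60], [0, 0, 80, 0, 60]]
  ]
}}

```text
time: 14.08
tool_pos: [0.5246, -0.1921, 0.1184]
ee_rot: [-3.139, 0.006, -0.09]
wrist_force: [-0.3, -1.3, -0.2]
width: 0.0565
```

>>> {"method": "step_arm", "body": {
  "plan": [
    [[0, 0, 40, 0, 80], [0, 0, 75, 0, 95], [-2, 40, 75, 0, 95], [-2, 80, 75, 0, 95], [-4, 120, 75, 0, 95], [-4, 160, 75, 0, 95], [-6, 200, 75, 0, 95], [-6, 240, 75, 0, 95]]
  ]
}}

```text
time: 14.75
tool_pos: [0.5199, 0.0488, 0.1956]
ee_rot: [3.142, -0.0, -0.091]
wrist_force: [0.5, -0.7, 0.0]
width: 0.0892
```

```bash
python3 - <<'E'
from h import *
o=robot.get_obs();print(o['time'],o['tool_pos'],o['wrist_force'],o['width'])
d=snap('wrist','w8.png')
cv2.imwrite('pics/w8b.png',cv2.resize(cv2.imread('pics/w8.png'),(800,600),interpolation=cv2.INTER_CUBIC))
E
```

```text
14.75 [0.51991045 0.04880183 0.19563616] [ 0.45316262 -0.66985309  0.04713709] 0.08923094302274713
```

View pics/w8b.png

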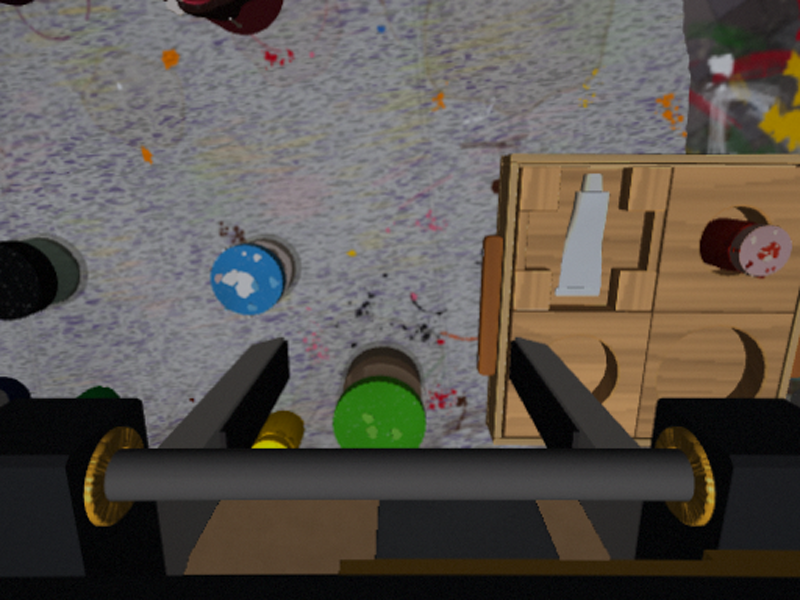

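The small pot stands in its well (lid at (765,250)), and the tube is in place. The middle lid is at (248,280) and the big lid at about (380,420).

```bash
python3 - <<'E'
from h import *
d=load('w8'); s=.64
g=lambda u,v,z: px2w(d,u*s,v*s,z)[:2].round(4)
print('mid',g(247.5,279.5,.064),'big',g(380,424,.086),g(334,424,.086),g(426,424,.086),'potlid',g(765,250,.067))
hsv=cv2.cvtColor(d['f'],cv2.COLOR_RGB2HSV)
for lo,hi,z in [((95,90,60),(115,255,255),.064)]:
    m=cv2.inRange(hsv,np.array(lo),np.array(hi)); m[:90]=0;m[:,:120]=0;m[:,200:]=0
    ys,xs=np.nonzero(m); print(len(xs),px2w(d,(xs.min()+xs.max())/2,(ys.min()+ys.max())/2,z))
print('wells: mid pts',g(615,368,.036),'big right',g(764,362,.036))
E
```

```text
mid [0.5349 0.1491] big [0.4325 0.0693] [0.4353 0.1001] [0.4297 0.0384] potlid [ 0.5244 -0.1905]
1385 [0.53538708 0.14991781 0.064     ]
wells: mid pts [ 0.4361 -0.1098] big right [ 0.4311 -0.2215]
```

>>> {"method": "step_arm", "body": {
  "plan": [
    [[6, 40, -20, 0, 80], [12, 80, -40, 0, 80], [15, 102, -60, 0, 80], [15, 102, -60, 0, 80], [15, 102, -60, 0, 80], [15, 102, -60, 0, 80]]
  ]
}}

```text
time: 15.3
tool_pos: [0.5357, 0.1484, 0.1358]
ee_rot: [3.141, -0.0, -0.09]
wrist_force: [0.5, -0.3, -0.0]
width: 0.0751
```

```bash
python3 - <<'E'
from h import *
o=robot.get_obs();print(o['time'],o['tool_pos'],o['wrist_force'],o['width'])
s=snap('wrist','w9.png'); d=load('w9')
hsv=cv2.cvtColor(d['f'],cv2.COLOR_RGB2HSV)
m=cv2.inRange(hsv,np.array((95,90,60)),np.array((115,255,255)))
n,l,st,c=cv2.connectedComponentsWithStats(m); i=1+np.argmax(st[1:,4]); x,y,w,h,a=st[i]; print(st[i],px2w(d,x+w/2,y+h/2,.064))
E
```

```text
15.3 [0.53569645 0.14841716 0.135826  ] [ 0.53105102 -0.26198906 -0.03069741] 0.07506862215928757
[ 225  173   56   55 1993] [0.53544141 0.15015148 0.064     ]
```

Aligned to within 2 mm. Descend, grip and lift.

>>> {"method": "step_arm", "body": {
  "plan": [
    [[0, 1, -30, 0, 80], [0, 1, -60, 0, 80], [0, 1, -85, 0, 80], [0, 1, -100, 0, 80], [0, 1, -107, 0, 80], [0, 1, -108, 0, 80], [0, 1, -108, 0, 80], [0, 1, -108, 0, 80]]
  ]
}}

```text
time: 16.02
tool_pos: [0.5371, 0.1498, 0.0297]
ee_rot: [-3.141, -0.004, -0.091]
wrist_force: [0.3, 0.2, -0.3]
width: 0.0751
```

>>> {"method": "step_arm", "body": {
  "plan": [
    [[0, 0, 0, 0, 40], [0, 0, 0, 0, 40], [0, 0, 0, 0, 40], [0, 0, 0, 0, 40], [0, 0, 0, 0, 40], [0, 0, 0, 0, 40], [0, 0, 0, 0, 40]]
  ]
}}

```text
time: 16.6
tool_pos: [0.5358, 0.1503, 0.0281]
ee_rot: [-3.141, -0.001, -0.09]
wrist_force: [-0.8, 1.0, 3.5]
width: 0.0503
```

>>> {"method": "step_arm", "body": {
  "plan": [
    [[0, 0, 5, 0, 40], [0, 0, 15, 0, 40], [0, 0, 35, 0, 40], [0, 0, 65, 0, 40], [0, 0, 95, 0, 40], [0, 0, 125, 0, 40], [0, 0, 142, 0, 40], [0, 0, 148, 0, 40]]
  ]
}}

```text
time: 17.27
tool_pos: [0.5373, 0.1503, 0.1804]
ee_rot: [-3.14, -0.007, -0.09]
wrist_force: [0.2, 0.3, -1.4]
width: 0.0508
```

>>> {"method": "step_arm", "body": {
  "plan": [
    [[-9, -20, 0, 0, 40], [-25, -55, 0, 0, 40], [-41, -90, 0, 0, 40], [-57, -125, 0, 0, 40], [-73, -160, 0, 0, 40], [-88, -195, 0, 0, 40], [-98, -218, 0, 0, 40], [-104, -230, 0, 0, 40]]
  ]
}}

```text
time: 17.93
tool_pos: [0.4293, -0.0823, 0.1744]
ee_rot: [3.141, 0.003, -0.093]
wrist_force: [0.4, 0.8, -0.6]
width: 0.0503
```

>>> {"method": "step_arm", "body": {
  "plan": [
    [[0, 0, 0, 0, 40], [0, 0, -20, 0, 40], [0, 0, -40, 0, 40], [0, 0, -58, 0, 40], [0, 0, -68, 0, 40], [0, 0, -68, 0, 40], [0, 0, -68, 0, 40], [0, 0, -68, 0, 40]]
  ]
}}

```text
time: 18.6
tool_pos: [0.4323, -0.0798, 0.1085]
ee_rot: [3.141, -0.002, -0.09]
wrist_force: [0.8, -0.3, -1.8]
width: 0.0504
```

```bash
python3 - <<'E'
from h import *
o=robot.get_obs();print(o['time'],o['tool_pos'],o['ee_rot'],o['wrist_force'],o['width'])
s=snap('wrist','w10.png')
cv2.imwrite('pics/w10b.png',cv2.resize(cv2.imread('pics/w10.png'),(800,600),interpolation=cv2.INTER_CUBIC))
E
```

```text
18.6 [ 0.43226078 -0.07981476  0.10849049] [ 3.14125467e+00 -1.58624342e-03 -8.95755835e-02] [ 0.82371281 -0.2673584  -1.80443845] 0.05035996503071519
```

View pics/w10b.png

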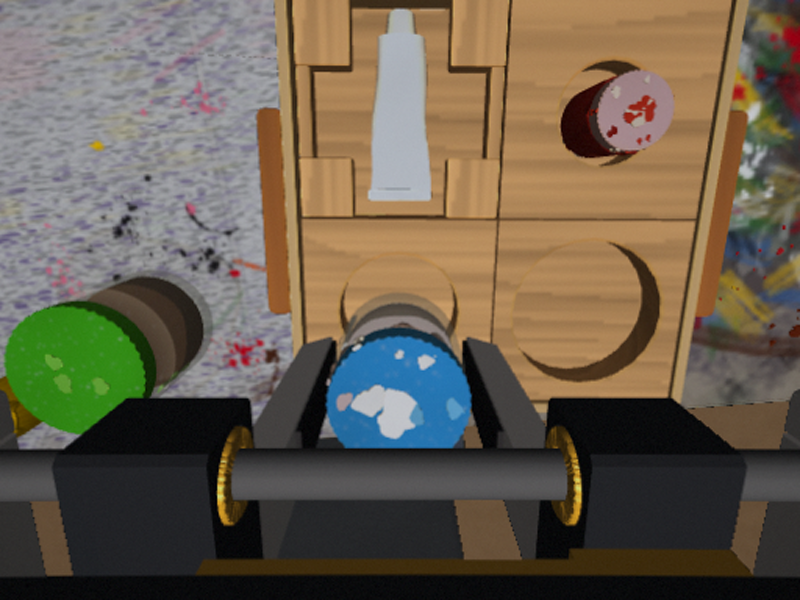

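```bash
python3 - <<'E'
from h import *
d=load('w10'); s=.64
g=lambda u,v,z: px2w(d,u*s,v*s,z)[:2].round(4)
print('mid far',g(399,259,.036),'L R',g(341,302,.036),g(457,302,.036),'big L R T B',g(514,311,.036),g(660,311,.036),g(587,241,.036),g(587,382,.036))
print('lid mid',g(399,393,.145),'potlid',g(637,111,.067),'biglid',g(80,367,.086))
hsv=cv2.cvtColor(d['f'],cv2.COLOR_RGB2HSV)
m=cv2.inRange(hsv,np.array((45,120,60)),np.array((75,255,255)))
n,l,st,c=cv2.connectedComponentsWithStats(m); i=1+np.argmax(st[1:,4]); x,y,w,h,a=st[i]; print(st[i],px2w(d,x+w/2,y+h/2,.086))
E
```

```text
mid far [ 0.4619 -0.0828] L R [ 0.441  -0.0489] [ 0.4353 -0.1124] big L R T B [ 0.4274 -0.1434] [ 0.4203 -0.2232] [ 0.4626 -0.1831] [ 0.3814 -0.1836]
lid mid [ 0.4359 -0.0803] potlid [ 0.5226 -0.1922] biglid [0.4338 0.065 ]
[   3  194   91   84 5404] [0.43309917 0.06704629 0.086     ]
```

>>> {"method": "step_arm", "body": {
  "plan": [
    [[0, 0, -25, 0, 40], [0, 0, -42, 0, 40], [0, 0, -54, 0, 40], [0, 0, -61, 0, 40], [0, 0, -65, 0, 40], [0, 0, -66, 0, 40], [0, 0, -66, 0, 40], [0, 0, -66, 0, 40]]
  ]
}}

```text
time: 19.32
tool_pos: [0.4323, -0.0802, 0.0426]
ee_rot: [3.141, -0.002, -0.09]
wrist_force: [0.4, 0.4, -0.6]
width: 0.0503
```

```bash
python3 - <<'E'
from h import *
o=robot.get_obs();print(o['time'],o['tool_pos'],o['wrist_force'],o['width'])
E
```

```text
19.3167 [ 0.43233608 -0.08023672  0.04256559] [ 0.44738502  0.41930726 -0.58642476] 0.05027858268874039
```

>>> {"method": "step_arm", "body": {
  "plan": [
    [[0, 0, -1, 0, 40], [0, 0, -2, 0, 40], [0, 0, -2, 0, 40]]
  ]
}}

```text
time: 19.57
tool_pos: [0.4326, -0.0803, 0.042]
ee_rot: [3.141, -0.003, -0.09]
wrist_force: [-1.8, 0.2, 7.7]
width: 0.0505
```

>>> {"method": "step_arm", "body": {
  "plan": [
    [[0, 0, 1, 0, 58], [0, 0, 1, 0, 66], [0, 0, 1, 0, 74], [0, 0, 1, 0, 78], [0, 0, 1, 0, 78], [0, 0, 15, 0, 78], [0, 0, 45, 0, 78], [0, 0, 80, 0, 78]]
  ]
}}

```text
time: 20.23
tool_pos: [0.4294, -0.0793, 0.1178]
ee_rot: [-3.14, 0.006, -0.09]
wrist_force: [0.9, -0.4, 0.6]
width: 0.0733
```

>>> {"method": "step_arm", "body": {
  "plan": [
    [[0, 0, 40, 0, 100], [0, 0, 65, 0, 100], [0, 35, 65, 0, 100], [0, 70, 65, 0, 100], [1, 105, 65, 0, 100], [1, 135, 65, 0, 100], [1, 148, 65, 0, 100], [1, 148, 65, 0, 100]]
  ]
}}

```text
time: 20.9
tool_pos: [0.4321, 0.0705, 0.1843]
ee_rot: [-3.141, 0.001, -0.086]
wrist_force: [0.4, -0.1, -0.3]
width: 0.094
```

>>> {"method": "step_arm", "body": {
  "plan": [
    [[0, 0, 0, 0, 100], [0, 0, 0, 0, 100], [0, 0, 0, 0, 100]]
  ]
}}

```text
time: 21.15
tool_pos: [0.4325, 0.067, 0.1843]
ee_rot: [3.141, 0.0, -0.092]
wrist_force: [-0.0, 0.8, 0.7]
width: 0.0938
```

```bash
python3 - <<'E'
from h import *
o=robot.get_obs();print(o['time'],o['tool_pos'],o['wrist_force'],o['width'])
s=snap('wrist','w11.png'); d=load('w11')
cv2.imwrite('pics/w11b.png',cv2.resize(cv2.imread('pics/w11.png'),(800,600),interpolation=cv2.INTER_CUBIC))
hsv=cv2.cvtColor(d['f'],cv2.COLOR_RGB2HSV)
m=cv2.inRange(hsv,np.array((45,120,60)),np.array((75,255,255)))
n,l,st,c=cv2.connectedComponentsWithStats(m); i=1+np.argmax(st[1:,4]); x,y,w,h,a=st[i]; print(st[i],px2w(d,x+w/2,y+h/2,.086),px2w(d,x,y+h/2,.086),px2w(d,x+w,y+h/2,.086),'far',px2w(d,x+w/2,y,.086))
E
```

```text
21.15 [0.43250674 0.06703115 0.18434746] [-0.03993551  0.82601915  0.74929899] 0.09379982233681229
[ 219  160   66   65 3334] [0.43252207 0.06987982 0.086     ] [0.43537704 0.10097473 0.086     ] [0.42966729 0.03877897 0.086     ] far [0.46333072 0.06697602 0.086     ]
```

View pics/w11b.png

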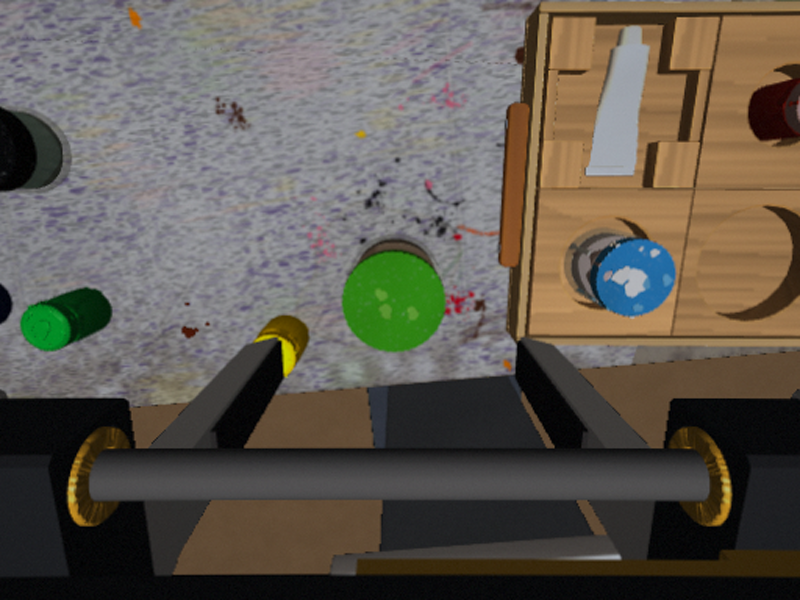

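The middle jar stands in its well. The big jar is centred at (0.4325, 0.070), between the yellow pot and the tray handle, with about 14 mm free on each side of the open fingers.

>>> {"method": "step_arm", "body": {
  "plan": [
    [[0, 2, -15, 0, 100], [0, 3, -40, 0, 100], [0, 3, -68, 0, 100], [0, 3, -95, 0, 100], [0, 3, -120, 0, 100], [0, 3, -140, 0, 100], [0, 3, -152, 0, 100], [0, 3, -156, 0, 100]]
  ]
}}

```text
time: 21.87
tool_pos: [0.4305, 0.07, 0.0259]
ee_rot: [3.141, 0.005, -0.092]
wrist_force: [-0.3, -0.2, -0.3]
width: 0.0942
```

>>> {"method": "step_arm", "body": {
  "plan": [
    [[0, 0, 0, 0, 100], [0, 0, 0, 0, 60], [0, 0, 0, 0, 60], [0, 0, 0, 0, 60], [0, 0, 0, 0, 60], [0, 0, 0, 0, 60], [0, 0, 0, 0, 60]]
  ]
}}

```text
time: 22.45
tool_pos: [0.4331, 0.0709, 0.0294]
ee_rot: [3.141, -0.002, -0.09]
wrist_force: [-0.5, -0.9, 2.6]
width: 0.0651
```

>>> {"method": "step_arm", "body": {
  "plan": [
    [[0, 0, 3, 0, 60], [0, 0, 10, 0, 60], [0, 0, 20, 0, 60], [0, 0, 35, 0, 60], [0, 0, 55, 0, 60], [0, 0, 75, 0, 60], [0, 0, 95, 0, 60], [0, 0, 105, 0, 60]]
  ]
}}

```text
time: 23.12
tool_pos: [0.4338, 0.0712, 0.1369]
ee_rot: [-3.141, -0.005, -0.09]
wrist_force: [0.9, 1.4, -2.1]
width: 0.0652
```

>>> {"method": "step_arm", "body": {
  "plan": [
    [[-1, -15, 15, 0, 60], [-2, -45, 20, 0, 60], [-3, -80, 20, 0, 60], [-5, -115, 20, 0, 60], [-6, -150, 20, 0, 60], [-8, -185, 20, 0, 60], [-9, -220, 20, 0, 60], [-10, -245, 20, 0, 60]]
  ]
}}

```text
time: 23.78
tool_pos: [0.4218, -0.1766, 0.1534]
ee_rot: [3.141, 0.0, -0.092]
wrist_force: [-0.0, -0.3, -2.1]
width: 0.0652
```

>>> {"method": "step_arm", "body": {
  "plan": [
    [[0, -9, 0, 0, 60], [0, -9, 0, 0, 60], [0, -9, -20, 0, 60], [0, -9, -40, 0, 60], [0, -9, -45, 0, 60], [0, -9, -45, 0, 60], [0, -9, -45, 0, 60], [0, -9, -45, 0, 60]]
  ]
}}

```text
time: 24.45
tool_pos: [0.4234, -0.1827, 0.1099]
ee_rot: [3.141, -0.002, -0.089]
wrist_force: [-0.0, -0.2, -1.6]
width: 0.0651
```

```bash
python3 - <<'E'
from h import *
o=robot.get_obs();print(o['time'],o['tool_pos'],o['ee_rot'],o['wrist_force'],o['width'])
s=snap('wrist','w12.png')
cv2.imwrite('pics/w12b.png',cv2.resize(cv2.imread('pics/w12.png'),(800,600),interpolation=cv2.INTER_CUBIC))
E
```

```text
24.45 [ 0.42335915 -0.18266875  0.10987715] [ 3.14078017e+00 -2.10857865e-03 -8.91038477e-02] [-0.02760348 -0.15536221 -1.56603965] 0.0650942032186238
```

View pics/w12b.png

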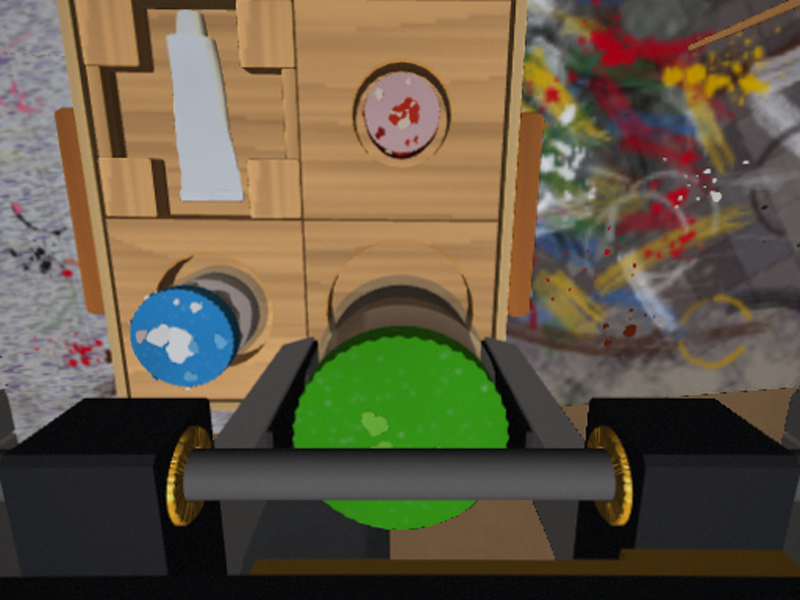

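The well spans columns 329 to 471 (middle 400) and the jar is at 400, so they are aligned. Lower it.

>>> {"method": "step_arm", "body": {
  "plan": [
    [[0, -1, -20, 0, 60], [0, -1, -36, 0, 60], [0, -1, -48, 0, 60], [0, -1, -57, 0, 60], [0, -1, -62, 0, 60], [0, -1, -65, 0, 60], [0, -1, -65, 0, 60], [0, -1, -65, 0, 60]]
  ]
}}

```text
time: 25.17
tool_pos: [0.4231, -0.1843, 0.0444]
ee_rot: [3.141, -0.001, -0.09]
wrist_force: [0.0, -0.1, -3.0]
width: 0.0654
```

>>> {"method": "step_arm", "body": {
  "plan": [
    [[0, 0, -1, 0, 60], [0, 0, -2, 0, 60], [0, 0, -2, 0, 60]]
  ]
}}

```text
time: 25.42
tool_pos: [0.4234, -0.1844, 0.0434]
ee_rot: [3.141, -0.002, -0.09]
wrist_force: [-1.6, 1.1, 4.6]
width: 0.0652
```

Floor contact. Release and retreat.

>>> {"method": "step_arm", "body": {
  "plan": [
    [[0, 0, 0, 0, 72], [0, 0, 0, 0, 78], [0, 0, 0, 0, 86], [0, 0, 0, 0, 90], [0, 0, 0, 0, 90], [0, 0, 8, 0, 90], [0, 0, 30, 0, 90], [0, 0, 60, 0, 90]]
  ]
}}

```text
time: 26.08
tool_pos: [0.4205, -0.1828, 0.0999]
ee_rot: [-3.139, 0.006, -0.09]
wrist_force: [0.6, -0.4, 0.4]
width: 0.0849
```

>>> {"method": "step_arm", "body": {
  "plan": [
    [[0, 0, 35, 0, 90], [0, 0, 70, 0, 90], [0, 0, 100, 0, 90], [-20, 35, 130, 0, 90], [-40, 50, 140, 0, 90], [-50, 50, 140, 0, 90], [-50, 50, 140, 0, 90], [-50, 50, 140, 0, 90]]
  ]
}}

```text
time: 26.75
tool_pos: [0.3724, -0.1342, 0.2413]
ee_rot: [3.141, -0.001, -0.091]
wrist_force: [-0.9, -0.1, 0.5]
width: 0.0842
```

```bash
python3 - <<'E'
from h import *
o=robot.get_obs();print(o['time'],o['tool_pos'],o['wrist_force'],o['width'])
s=snap('wrist','w13.png')
cv2.imwrite('pics/w13b.png',cv2.resize(cv2.imread('pics/w13.png'),(800,600),interpolation=cv2.INTER_CUBIC))
E
```

```text
26.75 [ 0.37236166 -0.13424361  0.24127116] [-0.91696802 -0.08144948  0.48663743] 0.08423134426760857
```

View pics/w13b.png

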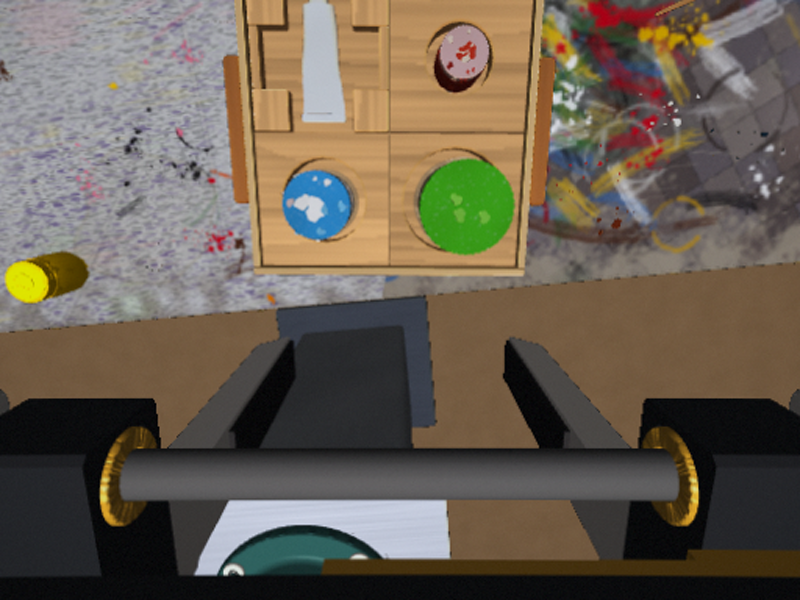

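All four are seated. A numeric check of the lid centres and the look-alikes, then hand in.

```bash
python3 - <<'E'
from h import *
d=load('w13'); s=.64
for n,u,v,z,t in [('mid',317,205,.078,(.4325,-.0803)),('big',466,206,.1,(.4229,-.1836)),('pot',463,52,.067,(.5265,-.193))]:
    p=px2w(d,u*s,v*s,z)[:2]; print(n,p.round(4),'off mm',((p-t)*1000).round(1))
t=snap('top','top1.png'); a=load('top0')['f'].astype(int); b=t['frame'].astype(int)
for n,u,v in [('squat',117,194),('cap',141,158)]:
    print(n,'mean abs change',np.abs(a-b)[v-14:v+14,u-14:u+14].mean())
print(robot.close_job())
E
```

```text
mid [ 0.4307 -0.0814] off mm [-1.8 -1.1]
big [ 0.422  -0.1839] off mm [-0.9 -0.3]
pot [ 0.5225 -0.1919] off mm [-4.   1.1]
squat mean abs change 7.482993197278912
cap mean abs change 7.048044217687075
the job is handed in; nothing more can be done
None
```

The station tray is loaded and the job is handed in at about 27 s of the 112 s allowed. I set the tube, small pot, middle jar and big jar down in that order; none was dropped or knocked over.

- **Seating:** The last wrist picture shows all four in their own inserts, with the jars and pot upright. The tool stopped at floor height for each. Upward force confirmed floor contact for the pot and both jars, but not for the tube.
- **Centring:** Measured from the lids, the middle jar is about 2 mm off its well centre, the big jar about 1 mm and the small pot about 4 mm. The limit is 10 mm. I judged the tube by eye; it looked centred and straight along the channel.
- **Look-alikes:** I never touched the squat pot or the capped jar. A before-and-after comparison of the top picture showed a mean change of about 7 grey levels at both. I took that as noise and lighting and did not measure their positions again.
- **Disagreement:** The top camera read about 5 mm lower in x than the wrist camera. I used the wrist camera throughout, and the fits agreed with it.

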